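# Set a cast spool on the curing stand and hold the lamp flap at the pointer

### The job

Set the white cast spool upright on the spindle of the curing stand, lowered all the way down before you let go of it, so it is not dropped. Then lift the stand's hinged lamp flap until the flap lines up with the stand's pointer arm, and finish while still holding it there: the hinge is loose and the flap falls if you let go. Leave the pointer and everything else on the bench where they are.

Things in the scene. Friction and masses are not known exactly. Their poses are not given: they have to be found in the camera images.
- spool: white glazed cast spool standing loose on the bench, 56 mm tall: two flanges of 50 mm diameter, each 10 mm thick (bottom 0-10 mm, top 46-56 mm), a core of 34 mm between them, and a 20 mm bore right through; about 90 g. Origin: centre of its underside, z along the bore. The upper flange can be gripped across from above.
- stand: the curing stand, fixed: grey base plate 160 (x) by 330 (y) mm, 12 mm thick. Origin: on the bench under the middle of the hinge; x along the hinge line (60 mm above the bench), y from the spindle towards the flap, z up; turned up to 0.25 rad. Spindle 110 mm to -y of the hinge, flap on the +y side. A thin quadrant rail, radius 135 mm, stands at x = +92 mm.
- seat (a point): foot of the spindle, on the base plate's upper face (12 mm above the bench), axes as the stand. Steel spindle 16 mm thick (2 mm clearance all round in the spool's bore), 70 mm tall, its top 12 mm tapered to 6 mm. The spool is home with its underside at this point; the spindle then sticks out 14 mm above it.
- lamp: lamp flap: aluminium panel 140 (along the hinge) x 110 x 12 mm, three white strips on top, U-shaped steel bar beyond its free edge; about 0.4 kg (2 N at the bar). Origin: middle of the hinge line; x along the hinge, y along the flap to the bar, z out of the top. Starts lowered, level on its stop; swings up about x, at most 1.4 rad, towards the spindle side. No hinge friction: falls if let go.
- lamp_bar (a point): middle of the flap's handle bar: round, 10 mm thick, 110 mm long, parallel to the hinge and 185 mm from it, 60 mm above the bench when lowered; axes as lamp. An open window of 50 mm between bar and panel lets the fingers go down on both sides of the bar from above. The bar can turn between the pads, so the gripper may stay upright along the arc.
- mark: pointer: dark flat steel arm 10 mm wide, turning about the hinge line at the +x side of the flap (101 mm from the hinge's middle), clamped stiffly to the quadrant rail by a small black clamp, 0.45 to 0.95 rad above level. Origin: middle of the hinge line, as lamp; x along the hinge, y outwards along the arm. The flap is at the mark when its y is parallel to this y.
- mark_tip (a point): outer end of the pointer arm: 160 mm from the hinge line along the pointer's y, and 101 mm to +x of the middle of the hinge.
- cup_a: bystander: clear plastic mixing cup, 72 mm across, 45 mm tall, near the spool (the two may have changed places). Origin: centre of its underside.
- cup_b: bystander: a second clear mixing cup of the same size, on the robot's left. Origin: centre of its underside.
- tape: bystander: roll of paper tape lying flat, 100 mm across, 25 mm tall, with a wide 76 mm hole. Origin: centre of its underside.
- resin: bystander: white bottle, 60 mm across, 150 mm tall. Origin: centre of its underside.
- jar: bystander: small glass jar with steel lid, 56 mm across, 60 mm tall. Origin: centre of its underside.
- brush: bystander: brush, 190 mm long, lying on the bench. Origin: the underside at the middle of its length.
Not all that is in view belongs to the job. What is shaped like the spool but blue, green or yellow is not meant.

How it is judged:
By the outcome, as a careful person would: the job done as asked, in the order asked, and still so for the second after the job is handed in, while the arm keeps its last pose, push and grip.
It also fails if it takes over 61 s, if anything falls off the work surface, if the arm or the gripper's body presses on something with over 40 N, if the wrist force passes 120 N, or if a joint passes its speed limit or range.

### The arm

A 6-joint arm with a two-finger parallel gripper is mounted at the origin on the work surface. World frame = base frame: x ahead of the robot, y to its left, z up, the work surface at z = 0. Lengths are in m, angles in rad, forces in N, time in s.
With the tool pointing down it reaches from about 0.25 to 0.725 m from the base axis. Payload 9.7 kg.
Tool frame: the origin (TCP) lies midway between the tips of the shut fingers; the grasp point (between the pads) lies 19 mm behind it; z points along the fingers, y is the line along which they close (so a half turn about z gives the same grasp; the last joint's range is limited). The gripper opens to 85 mm and grips with 20 to 120 N. Pads are 22 mm wide; open, the fingers measure 114 mm over their backs; the gripper's body (76 mm by 85 mm) begins 54 mm behind the grasp point. The pads swing forward as they close: fully open they stand 13 mm farther back than shut.
Start: joints at [-1.109, 0.087, 0.176, 1.66, 0, 1.571], TCP at [0.245, -0.492, 0.231] pointing down, gripper open.
Joint ranges: [-3.13, 3.13], [-0.85, 1.81], [-1.15, 1.24], [-2.2, 2.28], [-1.44, 1.52], [-3.14, 3.14]. Speed limits (rad/s): [2.22, 2.22, 2.57, 3.14, 3.14, 3.14].

### API

Orientations are given as a rotation vector (axis times angle).
In Python, from bench import bot gives the robot as it stands.
- The arm moves only by the tool drive_tool, never from a script. Its argument "moves" is a list of rows, each an object of numbers: "claw": the opening, from 0 (shut) to 1 (fully open); "tx", "ty", "tz": the shift along the tool's x, y, z in units of 50 mm (1.0 is 50 mm); "ax", "ay", "az": the turn, a rotation vector about the tool's x, y, z in units of 8 degrees (1.0 is 8 degrees). In form: [{"claw": .., "tx": .., "ty": .., "tz": .., "ax": .., "ay": .., "az": ..}, ...]. A call has 1 to 8 rows; each row is the pose to reach, as a shift and turn from the pose commanded when the call began, along the tool's axes at that moment; what a row does not reach only later rows make up. A row lasts 1/8 s, in which the tool goes at most 62.5 mm and 10.7 degrees, less where a joint would pass 70% of its speed; a pose out of reach is approached as far as the arm can. A call with a gripper value outside its range is refused whole. The fingers move at their own pace and stop on an object; "force" is the grip in N (left out, the last holds). Time passes only in rows, so rows that repeat a pose let the fingers close. It gives the time, the measured TCP pose, the force, the opening and the grip force at its end, in the units of the state.
- bot.get_obs(): the state, without advancing time (a new reading comes with each control period).
- bot.capture(name): name is "side" or "top" or "wrist"; returns (picture, depth): 420x560x3 uint8, red, green, blue; 420x560 float32, m along the optical axis (not along the pixel's ray), 0 where there is no reading.
- bot.get_calibration(name): a dict with "mtx" (3x3 intrinsics, pixels), "R" (3x3) and "t" (3): a world point X has camera coordinates R X + t; the wrist camera has in their place "T_tool_cam" (4x4, takes a point from camera to tool coordinates, whose origin is the TCP and whose axes are the flange's). Camera axes: x right, y down, z forward; pixel columns grow to the right and rows downward; lengths in m; the calibration is good to about 2 mm. A picture is of the moment at which its call begins: read the wrist's pose just before it. get_calibration takes no time and is no camera call.
- bot.finish_job(): hands the job in; it is judged then, once.
Trained networks look in the newest picture that a camera, given by its name, has taken for a name from the list of things; names that differ only in an ending like _2 or _b are one class to them, and where a whole thing is asked for, a point or a joint stands for the part that bears it (a point fixed in the world has none). Each returns a list of dicts, best first, with "confidence" (0 to 1); they miss things now and then, are a little off and sometimes report something else, mostly with a low value. They report only what shows in the picture. A call takes as long as a camera call. They do not tell look-alikes from the thing itself.
- bot.boxes_of(camera, name): "centre" ([row, column] in pixels, amid what is visible of it).
- bot.cut_out(camera, name): "pixels" (420x560 bool, what is visible of it) and "centre" ([row, column] in pixels, amid what is visible of it).
The state is a dict: "clock": time; "joint_positions": joint angles; "dq": joint speeds; "joint_efforts": joint torques, N m; "tcp_pos": TCP position; "tool_rot": TCP orientation; "force": force on the tool from outside, world axes, zero at the start; "wrist_torque": the same for the moment, N m; "gripper_width": opening from 0.0 (shut) to 1.0 (fully open); "finger_force": force on a finger pad.
Only numpy, scipy, OpenCV 4.12 (cv2) and the standard library are available. Lean on these libraries where they do the work, as an engineer would, in place of code of your own. Each camera call takes 0.05 s, during which the arm holds its last target. There are 200 camera calls.

## Working session

There is one attempt and no reset: what is moved stays moved. The work goes in short steps, Python scripts to look and compute and a tool call to move; the robot and the scene stay as the last step left them, time stands still between calls to the robot, and variables do not carry over. Pictures are saved under pics/ and viewed, at most 10 in all, crops included, and the job is handed in when it is done.

Besides the shell and the picture viewer there is one more tool, called after "Request:" by a JSON object that holds its "method" and its "body". drive_tool: Moves the arm, as the interface text tells. Its arguments: {"type":"object","properties":{"moves":{"type":"array"},"force":{"type":"number"}},"required":["moves"]}

```bash
mkdir -p pics; ls; cat > h.py <<'E'
import numpy as np, cv2
from scipy.spatial.transform import Rotation as Ro
from bench import bot
def cap(n,save=None):
    o=bot.get_obs(); p,d=bot.capture(n); c=bot.get_calibration(n); K=np.array(c["mtx"])
    if n=="wrist":
        T=np.array(c["T_tool_cam"]); R=Ro.from_rotvec(o["tool_rot"]).as_matrix()
        A=R@T[:3,:3]; b=R@T[:3,3]+np.array(o["tcp_pos"])
    else:
        A=np.array(c["R"]).T; b=-A@np.array(c["t"])
    if save: cv2.imwrite("pics/"+save,p[:,:,::-1])
    h,w=d.shape; v,u=np.mgrid[:h,:w]
    P=np.stack([(u-K[0,2])/K[0,0]*d,(v-K[1,2])/K[1,1]*d,d],-1)@A.T+b
    P[d==0]=np.nan
    return p,d,P,(K,A,b)
def st():
    o=bot.get_obs()
    print({k:np.round(o[k],4).tolist() for k in ["clock","joint_positions","tcp_pos","tool_rot","force","gripper_width","finger_force"]})
    return o
E
python3 - <<'E'
from h import *
st()
for n in ["top","side"]:
    p,d,P,(K,A,b)=cap(n,n+"0.png"); print(n,K.round(1).tolist(),A.round(3).tolist(),b.round(3))
    np.savez(n+"0.npz",p=p,d=d,P=P)
    for k in ["spool","stand","lamp","lamp_bar","mark","mark_tip","seat"]:
        for x in bot.boxes_of(n,k)[:5]:
            r,c=np.round(x["centre"]).astype(int); print(n,k,round(x["confidence"],2),r,c,P[r,c].round(3))
E
```

```text
pics
{'clock': 0.0, 'joint_positions': [-1.109, 0.0874, 0.1751, 1.6598, 0.0, 1.5708], 'tcp_pos': [0.245, -0.4922, 0.2306], 'tool_rot': [-3.057, -0.7186, 0.0004], 'force': [1.2307, -0.0634, -0.4192], 'gripper_width': 0.9979, 'finger_force': 0.0}
top [[508.0, 0.0, 276.0], [0.0, 508.0, 208.9], [0.0, 0.0, 1.0]] [[0.012, -0.975, 0.224], [-1.0, -0.012, 0.003], [-0.0, -0.224, -0.975]] [ 0.154 -0.033  1.603]
top spool 0.8 230 373 [ 0.447 -0.331  0.05 ]
top spool 0.77 235 406 [ 0.433 -0.433  0.048]
top spool 0.75 239 433 [ 0.42  -0.514  0.052]
top spool 0.63 232 343 [ 0.448 -0.244  0.001]
top spool 0.62 254 401 [ 0.373 -0.414  0.049]
top stand 0.92 209 250 [0.517 0.055 0.015]
top stand 0.28 231 372 [ 0.442 -0.326  0.056]
top lamp 0.65 212 230 [0.494 0.114 0.069]
top lamp 0.47 165 139 [0.646 0.408 0.061]
top lamp 0.43 155 358 [ 0.705 -0.296  0.011]
top lamp_bar 0.64 211 230 [0.496 0.113 0.075]
top mark_tip 0.66 178 253 [0.606 0.045 0.064]
top seat 0.75 211 252 [0.511 0.049 0.012]
side [[440.0, 0.0, 281.6], [0.0, 440.0, 210.6], [0.0, 0.0, 1.0]] [[-0.963, -0.209, 0.171], [-0.27, 0.744, -0.612], [0.0, -0.635, -0.773]] [0.329 0.636 0.929]
side spool 0.81 132 338 [ 0.445 -0.428  0.028]
side spool 0.79 141 365 [ 0.357 -0.384  0.05 ]
side spool 0.74 176 323 [ 0.447 -0.212  0.047]
side spool 0.65 116 356 [ 0.403 -0.508  0.038]
side spool 0.54 149 328 [ 0.455 -0.317  0.053]
side stand 0.66 258 275 [0.496 0.097 0.068]
side lamp 0.78 267 267 [0.507 0.125 0.067]
side lamp_bar 0.92 267 269 [0.502 0.125 0.069]
side mark 0.53 256 272 [0.504 0.092 0.066]
side mark 0.52 247 230 [ 0.629  0.053 -0.   ]
side mark_tip 0.7 247 227 [0.603 0.119 0.103]
side seat 0.84 258 275 [0.496 0.097 0.068]
```

View pics/top0.png

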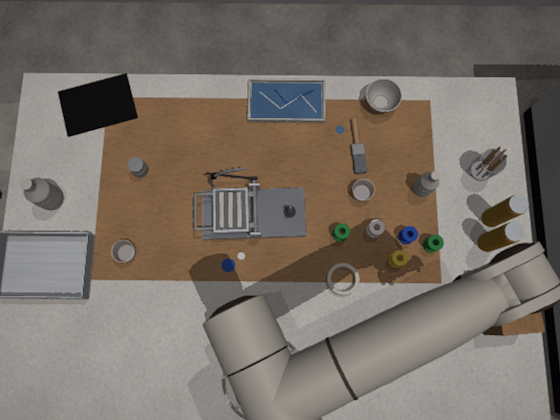

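View pics/side0.png

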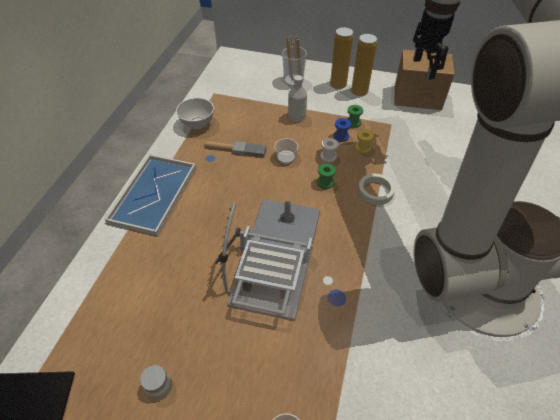

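The top picture shows spool-like things: green (231,342), white (228,375), blue (235,409), green (243,434), yellow (258,399); the clear cup at (190,362) is also pale. In the side picture the white one is at (149,330), with the stand centre at about (258,275) and the pointer at about (250,226). By colour, the spool is the one at top (228,375). I'll check it in a crop and measure.

```bash
python3 - <<'E'
from h import *
a=np.load("top0.npz");s=np.load("side0.npz")
ca=cv2.resize(a["p"][150:270,180:440],None,fx=3,fy=3,interpolation=3)[:, :780]
cs=cv2.resize(s["p"][120:310,200:350],None,fx=1.6,fy=1.6)
cv2.imwrite("pics/crop1.png",ca[:,:,::-1])
cs=cv2.resize(s["p"][180:320,200:340],None,fx=4,fy=4,interpolation=3)
cv2.imwrite("pics/crop2.png",cs[:,:,::-1])
for nm,z,c0 in [("top",a,(0.447,-0.331)),("side",s,(0.447,-0.325))]:
    P=z["P"].reshape(-1,3); C=z["p"].reshape(-1,3)
    # white spool top flange
    m=(np.hypot(P[:,0]-c0[0],P[:,1]-c0[1])<.04)&(P[:,2]>.045)&(P[:,2]<.07)
    q=P[m]; print(nm,"spool top",m.sum(),q.mean(0).round(4),q.min(0).round(4),q.max(0).round(4),C[m].mean(0).round(0))
    (c,r)=cv2.minEnclosingCircle((q[:,:2]*1000).astype(np.float32)); print(c,r)
    # spindle
    m=(P[:,0]>.4)&(P[:,0]<.62)&(P[:,1]>-.1)&(P[:,1]<.0)&(P[:,2]>.03)&(P[:,2]<.1)
    q=P[m]; print("spindle",m.sum(),np.median(q,0).round(4),q.min(0).round(4),q.max(0).round(4))
    hi=q[q[:,2]>.06];print(len(hi),hi.mean(0).round(4))
    # base plate rect
    m=(P[:,0]>.35)&(P[:,0]<.62)&(P[:,1]>-.12)&(P[:,1]<.03)&(abs(P[:,2]-.012)<.005)
    q=P[m]; print("plate",m.sum(),cv2.minAreaRect((q[:,:2]*1000).astype(np.float32)))
    # flap
    m=(P[:,0]>.38)&(P[:,0]<.58)&(P[:,1]>.03)&(P[:,1]<.3)&(P[:,2]>.055)&(P[:,2]<.075)
    q=P[m]; print("flap",m.sum(),cv2.minAreaRect((q[:,:2]*1000).astype(np.float32)))
E
```

```text
top spool top 173 [ 0.457  -0.3417  0.0544] [ 0.4333 -0.3648  0.0458] [ 0.4811 -0.3179  0.0632] [124. 117. 114.]
(457.1136169433594, -341.93304443359375) 25.138385772705078
spindle 31 [ 0.509  -0.0717  0.0701] [ 0.5038 -0.0788  0.04  ] [ 0.5175 -0.0655  0.0837]
23 [ 0.5109 -0.0715  0.0729]
plate 1862 ((482.9312438964844, -44.295005798339844), (262.689697265625, 148.4893341064453), 0.04126124083995819)
flap 1976 ((499.6720886230469, 130.64212036132812), (156.20359802246094, 195.08444213867188), 1.4156031608581543)
side spool top 159 [ 0.4559 -0.3369  0.054 ] [ 0.4325 -0.3635  0.0452] [ 0.4805 -0.3128  0.0594] [129. 123. 116.]
(455.38720703125, -338.1531982421875) 26.72365951538086
spindle 82 [ 0.5102 -0.0664  0.0598] [ 0.5041 -0.0748  0.0302] [ 0.5204 -0.062   0.0841]
40 [ 0.5107 -0.0676  0.0717]
plate 2118 ((511.2454833984375, -44.737640380859375), (162.57875061035156, 150.32781982421875), 0.4545501470565796)
flap 3347 ((496.587890625, 131.11524963378906), (159.07232666015625, 195.9898681640625), 2.6947503089904785)
```

View pics/crop1.png

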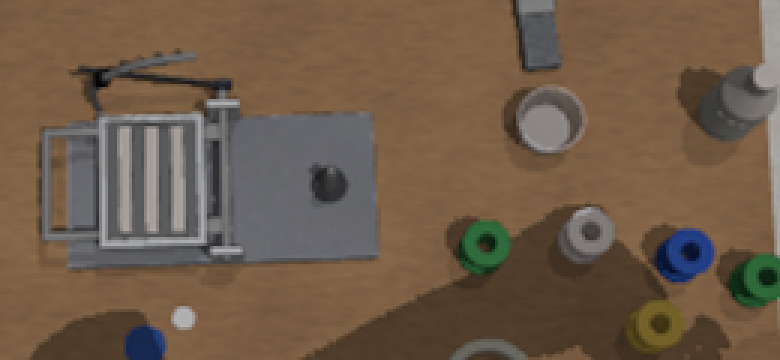

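View pics/crop2.png

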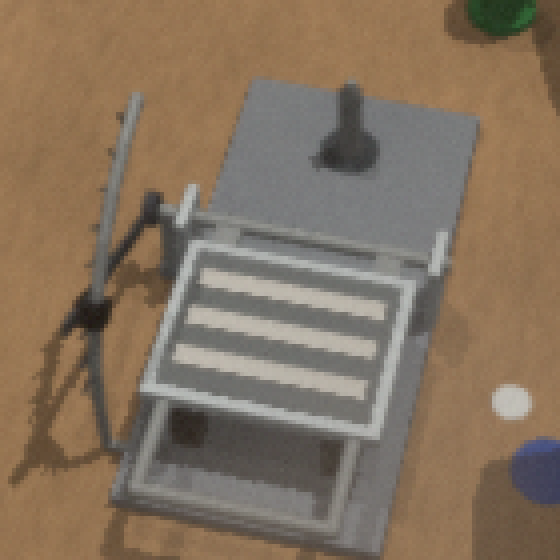

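The crop confirms it: the white spool is at crop (585,235), i.e. top (228,375), with colours on either side. The pointer runs up from the hinge's +x end to the black clamp at crop2 (92,312). Next I work out the neighbours, the stand pose and the first move.

```bash
cat >> h.py <<'E'
def go(target,yaw=None,closing=None):
    """print tool-frame shift/turn units from measured pose to target pos, closing axis direction (deg, world), tool down"""
    o=bot.get_obs(); R=Ro.from_rotvec(o["tool_rot"]).as_matrix(); p=np.array(o["tcp_pos"])
    print("shift units",(R.T@(np.array(target)-p)/.05).round(3))
    if closing is not None:
        for k in (0,180):
            y=np.deg2rad(closing+k); Y=np.array([np.cos(y),np.sin(y),0]); Z=np.array([0,0,-1.]); 
            T=np.stack([np.cross(Y,Z),Y,Z],1); rv=np.rad2deg(Ro.from_matrix(R.T@T).as_rotvec()); print("turn units",(rv/8).round(3), "q6",o["joint_positions"][5])
E
python3 - <<'E'
from h import *
a=np.load("top0.npz");s=np.load("side0.npz")
o=bot.get_obs(); print(Ro.from_rotvec(o["tool_rot"]).as_matrix().round(3).tolist(), np.array(bot.get_calibration("wrist")["T_tool_cam"]).round(3).tolist())
# obstacles near spool
P=np.vstack([a["P"].reshape(-1,3),s["P"].reshape(-1,3)])
m=(P[:,2]>.015)&(P[:,2]<.2)&(np.hypot(P[:,0]-.456,P[:,1]+.34)<.16)
q=P[m]-[.456,-.34,0]; r=np.hypot(q[:,0],q[:,1]); an=np.rad2deg(np.arctan2(q[:,1],q[:,0]))
for k in range(-180,180,15):
    w=(an>=k)&(an<k+15)&(r>.04); print(k, r[w].min().round(3) if w.any() else None, end="; ")
# stand: edges of the plate in top view
for nm,z in [("top",a),("side",s)]:
    P=z["P"]; 
    m=(P[...,0]>.40)&(P[...,0]<.61)&(P[...,1]>-.12)&(P[...,1]<.0)&(P[...,2]>.009)&(P[...,2]<.016)
    m=cv2.morphologyEx(m.astype(np.uint8),cv2.MORPH_OPEN,np.ones((3,3)))>0
    print("\n",nm,cv2.minAreaRect((P[m][:,:2]*1000).astype(np.float32)))
    m=(P[...,0]>.38)&(P[...,0]<.585)&(P[...,1]>.02)&(P[...,1]<.3)&(P[...,2]>.057)&(P[...,2]<.075)
    q=P[m]
    # bar: far end pixels; fit
    # pointer-like pts
    m=(P[...,0]>.575)&(P[...,0]<.64)&(P[...,1]>-.02)&(P[...,1]<.3)&(P[...,2]>.03)&(P[...,2]<.25)
    for v in P[m][::6]: print(v.round(3).tolist(),end=" ")
go([.456,-.34,.22],closing=0)
E
```

```text
[[0.895, 0.446, -0.0], [0.446, -0.895, 0.0], [0.0, -0.0, -1.0]] [[0.0, -0.952, -0.306, 0.079], [1.0, 0.0, 0.0, 0.001], [0.0, -0.306, 0.952, -0.142], [0.0, 0.0, 0.0, 1.0]]
-180 None; -165 0.095; -150 0.093; -135 0.103; -120 0.081; -105 0.08; -90 0.084; -75 None; -60 None; -45 None; -30 None; -15 0.117; 0 0.094; 15 0.094; 30 0.111; 45 None; 60 None; 75 0.087; 90 0.082; 105 0.087; 120 0.156; 135 0.137; 150 0.139; 165 None; 
 top ((512.5096435546875, -64.7983627319336), (159.0620880126953, 98.65589141845703), 2.156275749206543)
[0.602, 0.08, 0.199] [0.601, 0.068, 0.193] [0.6, 0.092, 0.187] [0.597, 0.074, 0.197] [0.599, 0.11, 0.177] [0.593, 0.091, 0.197] [0.596, 0.074, 0.19] [0.602, 0.13, 0.158] [0.597, 0.108, 0.175] [0.594, 0.089, 0.187] [0.595, 0.123, 0.171] [0.593, 0.104, 0.178] [0.603, 0.169, 0.134] [0.6, 0.146, 0.143] [0.593, 0.126, 0.169] [0.601, 0.175, 0.129] [0.603, 0.155, 0.125] [0.59, 0.132, 0.167] [0.594, 0.152, 0.143] [0.602, 0.137, 0.119] [0.605, 0.12, 0.108] [0.595, 0.166, 0.128] [0.591, 0.146, 0.144] [0.604, 0.121, 0.099] [0.605, 0.102, 0.099] [0.609, 0.085, 0.085] [0.605, 
[... 2345 characters left out ...]
, 0.165, 0.131] [0.586, 0.157, 0.124] [0.593, 0.167, 0.132] [0.602, 0.177, 0.139] [0.595, 0.166, 0.125] [0.601, 0.177, 0.136] [0.591, 0.168, 0.126] [0.6, 0.178, 0.133] [0.591, 0.17, 0.125] [0.6, 0.179, 0.131] [0.602, 0.186, 0.136] [0.591, 0.167, 0.112] [0.591, 0.168, 0.11] [0.59, 0.171, 0.107] [0.593, 0.173, 0.1] [0.599, 0.176, 0.094] [0.594, 0.177, 0.093] [0.595, 0.177, 0.085] [0.591, 0.177, 0.082] [0.59, 0.175, 0.076] [0.597, 0.181, 0.073] [0.593, 0.18, 0.069] [0.595, 0.18, 0.059] [0.596, 0.179, 0.048] [0.593, 0.181, 0.045] [0.592, 0.181, 0.035] shift units [ 5.135 -0.848  0.226]
turn units [-0.    -0.    -7.943] q6 1.5708020141056713
turn units [-0.     0.    14.557] q6 1.5708020141056713
```

Request:
{"method": "drive_tool", "body": {"moves": [{"claw":1,"tx":1.2,"ty":-0.2,"tz":0},{"claw":1,"tx":2.4,"ty":-0.4,"tz":0.1},{"claw":1,"tx":3.6,"ty":-0.6,"tz":0.2},{"claw":1,"tx":4.8,"ty":-0.8,"tz":0.2},{"claw":1,"tx":5.13,"ty":-0.85,"tz":0.23},{"claw":1,"tx":5.13,"ty":-0.85,"tz":0.23},{"claw":1,"tx":5.13,"ty":-0.85,"tz":0.23}], "force": 40}}

```text
validation failed for argument at $.mo...
```

```bash
python3 - <<'E'
from h import *
st()
p,d,P,(K,A,b)=cap("wrist","w1.png")
ms=bot.cut_out("wrist","spool")
for x in ms:
    q=P[x["pixels"]]; q=q[q[:,2]>.048]; 
    if len(q)<20: continue
    c,r=cv2.minEnclosingCircle((q[:,:2]*1000).astype(np.float32))
    print(round(x["confidence"],2),np.round(x["centre"]),p[x["pixels"]].mean(0).round(),np.round(c,1),round(r,1),np.median(q,0).round(4), len(q))
go([.456,-.34,.03])
E
```

```text
{'clock': 0.8, 'joint_positions': [-1.109, 0.0869, 0.1759, 1.6598, 0.0, 1.5708], 'tcp_pos': [0.2451, -0.4924, 0.2313], 'tool_rot': [-3.0582, -0.719, 0.0], 'force': [0.2862, 0.873, -0.5115], 'gripper_width': 1.0006, 'finger_force': 0.0}
0.91 [ 50. 378.] [28. 91. 42.] [ 412.1 -522.5] 25.0 [ 0.4126 -0.5215  0.0552] 2141
0.87 [ 43. 254.] [107.  91.  17.] [ 362.3 -410.6] 24.9 [ 0.3626 -0.4105  0.0552] 2048
0.57 [ 10. 318.] [ 21.  47. 104.] [ 421.2 -452.6] 16.2 [ 0.4175 -0.4541  0.0546] 250
shift units [ 5.135 -0.849  4.026]
```

View pics/w1.png

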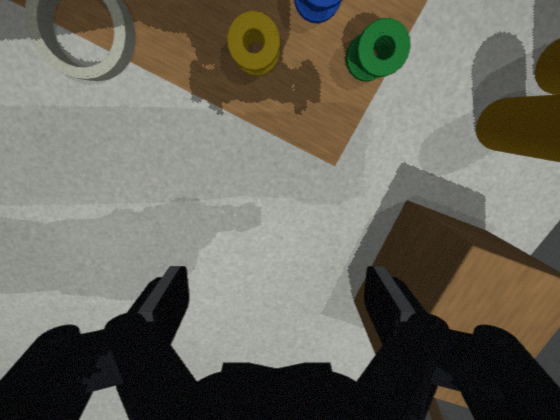

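The move was refused, so the arm hasn't moved. The picture shows only the yellow spool (43,254), the green one (50,378) and part of the blue one. I'll try again with every key filled in.

Request:
{"method": "drive_tool", "body": {"moves": [{"claw":1,"tx":1.2,"ty":-0.2,"tz":0.0,"ax":0,"ay":0,"az":0},{"claw":1,"tx":2.4,"ty":-0.4,"tz":0.1,"ax":0,"ay":0,"az":0},{"claw":1,"tx":3.6,"ty":-0.6,"tz":0.2,"ax":0,"ay":0,"az":0},{"claw":1,"tx":4.8,"ty":-0.8,"tz":0.2,"ax":0,"ay":0,"az":0},{"claw":1,"tx":5.13,"ty":-0.85,"tz":0.23,"ax":0,"ay":0,"az":0},{"claw":1,"tx":5.13,"ty":-0.85,"tz":0.23,"ax":0,"ay":0,"az":0},{"claw":1,"tx":5.13,"ty":-0.85,"tz":0.23,"ax":0,"ay":0,"az":0}], "force": 40}}

```text
clock: 1.78
tcp_pos: [0.4549, -0.3409, 0.2199]
tool_rot: [3.058, 0.717, -0.0]
force: [0.3, -0.4, 0.4]
gripper_width: 0.999
finger_force: 0.0
```

```bash
cat > sp.py <<'E'
from h import *
st()
p,d,P,(K,A,b)=cap("wrist","w2.png")
for x in bot.cut_out("wrist","spool"):
    q=P[x["pixels"]]; q=q[(q[:,2]>.048)&(q[:,2]<.062)]
    if len(q)<20: continue
    c,r=cv2.minEnclosingCircle((q[:,:2]*1000).astype(np.float32))
    print(round(x["confidence"],2),np.round(x["centre"]),p[x["pixels"]].mean(0).round(),np.round(c,1),round(r,1),np.median(q,0).round(4), len(q))
E
python3 sp.py
```

```text
{'clock': 1.775, 'joint_positions': [-0.6429, 0.1276, 0.198, 1.6412, -0.0003, 2.0379], 'tcp_pos': [0.4549, -0.3409, 0.2199], 'tool_rot': [3.0584, 0.7174, -0.0004], 'force': [0.2756, -0.4345, 0.3707], 'gripper_width': 0.9986, 'finger_force': 0.0}
0.97 [152. 185.] [ 36. 117.  54.] [ 445.  -235.2] 25.0 [ 0.4468 -0.2359  0.0551] 1679
0.89 [278. 294.] [166. 144.  28.] [ 363.4 -410. ] 24.9 [ 0.3652 -0.4091  0.0549] 1176
0.83 [266. 398.] [27. 92. 42.] [ 420.8 -522.3] 22.0 [ 0.4288 -0.5235  0.0549] 373
0.75 [240. 351.] [ 29.  64. 137.] [ 438.5 -444.5] 25.0 [ 0.4395 -0.4432  0.055 ] 1340
0.74 [137. 499.] [101. 101.  95.] [ 595.8 -497.2] 29.4 [ 0.5892 -0.4772  0.055 ] 487
0.6 [190. 281.] [191. 190. 186.] [ 458.2 -343.2] 25.0 [ 0.4594 -0.3421  0.0551] 1485
0.32 [44. 62.] [73. 77. 80.] [512.2 -76.7] 6.8 [ 0.5116 -0.08    0.0542] 160
```

Request:
{"method": "drive_tool", "body": {"moves": [{"claw":1,"tx":0.03,"ty":0.06,"tz":1.0,"ax":0,"ay":0,"az":0},{"claw":1,"tx":0.03,"ty":0.06,"tz":2.0,"ax":0,"ay":0,"az":0},{"claw":1,"tx":0.03,"ty":0.06,"tz":3.0,"ax":0,"ay":0,"az":0},{"claw":1,"tx":0.03,"ty":0.06,"tz":3.6,"ax":0,"ay":0,"az":0},{"claw":1,"tx":0.03,"ty":0.06,"tz":3.8,"ax":0,"ay":0,"az":0},{"claw":1,"tx":0.03,"ty":0.06,"tz":3.8,"ax":0,"ay":0,"az":0},{"claw":0.5,"tx":0.03,"ty":0.06,"tz":3.8,"ax":0,"ay":0,"az":0},{"claw":0.4,"tx":0.03,"ty":0.06,"tz":3.8,"ax":0,"ay":0,"az":0}], "force": 30}}

```text
clock: 2.88
tcp_pos: [0.459, -0.3426, 0.0312]
tool_rot: [3.057, 0.718, 0.002]
force: [-1.3, 1.8, 2.5]
gripper_width: 0.603
finger_force: 1.9
```

Request:
{"method": "drive_tool", "body": {"moves": [{"claw":0.4,"tx":0,"ty":0,"tz":0,"ax":0,"ay":0,"az":0},{"claw":0.4,"tx":0,"ty":0,"tz":0,"ax":0,"ay":0,"az":0},{"claw":0.4,"tx":0,"ty":0,"tz":0,"ax":0,"ay":0,"az":0}], "force": 40}}

```text
clock: 3.25
tcp_pos: [0.4591, -0.3426, 0.0315]
tool_rot: [3.056, 0.719, 0.002]
force: [-1.3, 0.5, 5.5]
gripper_width: 0.573
finger_force: 41.2
```

Request:
{"method": "drive_tool", "body": {"moves": [{"claw":0.4,"tx":0,"ty":0,"tz":-0.4,"ax":0,"ay":0,"az":0},{"claw":0.4,"tx":0,"ty":0,"tz":-1.4,"ax":0,"ay":0,"az":0},{"claw":0.4,"tx":0,"ty":0,"tz":-2.4,"ax":0,"ay":0,"az":0},{"claw":0.4,"tx":0.2,"ty":-0.6,"tz":-2.8,"ax":0,"ay":0,"az":0},{"claw":0.4,"tx":0.6,"ty":-1.7,"tz":-2.8,"ax":0,"ay":0,"az":0},{"claw":0.4,"tx":1.0,"ty":-2.8,"tz":-2.8,"ax":0,"ay":0,"az":0},{"claw":0.4,"tx":1.3,"ty":-3.8,"tz":-2.8,"ax":0,"ay":0,"az":0},{"claw":0.4,"tx":1.55,"ty":-4.4,"tz":-2.8,"ax":0,"ay":0,"az":0}], "force": 50}}

```text
clock: 4.25
tcp_pos: [0.4293, -0.1086, 0.1706]
tool_rot: [3.057, 0.721, 0.002]
force: [0.4, -0.7, -0.9]
gripper_width: 0.57
finger_force: 52.0
```

Request:
{"method": "drive_tool", "body": {"moves": [{"claw":0.4,"tx":0,"ty":0,"tz":0,"ax":0,"ay":0,"az":0},{"claw":0.4,"tx":0,"ty":0,"tz":0,"ax":0,"ay":0,"az":0}], "force": 50}}

```text
clock: 4.5
tcp_pos: [0.43, -0.1108, 0.1702]
tool_rot: [3.057, 0.72, 0.001]
force: [0.4, -0.7, -1.1]
gripper_width: 0.569
finger_force: 52.1
```

```bash
cat > sv.py <<'E'
from h import *
import sys
o=st()
p,d,P,(K,A,b)=cap("wrist",sys.argv[1])
R=Ro.from_rotvec(o["tool_rot"]).as_matrix(); t=np.array(o["tcp_pos"])
np.savez("w.npz",p=p,d=d,P=P)
sel=(P[...,2]>.03)&(P[...,2]<.09)&(np.hypot(P[...,0]-.511,P[...,1]+.07)<.025)
for lo in (.02,.03,.04,.05,.06,.07,.078):
    q=P[(P[...,2]>lo)&(P[...,2]<lo+.01)&(np.hypot(P[...,0]-.511,P[...,1]+.07)<.025)]
    if len(q)>4: print("spindle",lo,len(q),q.mean(0).round(4),[np.round(x,1) for x in cv2.minEnclosingCircle((q[:,:2]*1000).astype(np.float32))])
L=(P-t)@R   # tool coordinates
m=(np.hypot(L[...,0],L[...,1])<.03)&(L[...,2]<.0)&(L[...,2]>-.06)
q=L[m]; print("held",m.sum(), [np.percentile(q[:,2],k).round(4) for k in (2,50,98)] if len(q) else "")
m=(np.hypot(L[...,0],L[...,1])<.035)&(abs(L[...,2]+.0255)<.005); q=L[m]
if len(q)>10: print("flange tool xy",q.min(0).round(4),q.max(0).round(4),[np.round(x,2) for x in cv2.minEnclosingCircle((q[:,:2]*1000).astype(np.float32))])
E
python3 sv.py w3.png
```

```text
{'clock': 4.5, 'joint_positions': [-0.252, -0.1812, -0.2001, 1.551, -0.0003, 2.4273], 'tcp_pos': [0.43, -0.1108, 0.1702], 'tool_rot': [3.0574, 0.7196, 0.0011], 'force': [0.4299, -0.6599, -1.0547], 'gripper_width': 0.569, 'finger_force': 52.0626}
spindle 0.04 5 [ 0.5071 -0.0744  0.0445] [array([507.9, -74.8]), np.float64(4.6)]
spindle 0.06 25 [ 0.5132 -0.0729  0.0692] [array([513.8, -72.9]), np.float64(7.9)]
spindle 0.07 260 [ 0.5134 -0.0731  0.0746] [array([513.7, -73. ]), np.float64(7.6)]
spindle 0.078 120 [ 0.5137 -0.073   0.0804] [array([513.8, -73. ]), np.float64(4.5)]
held 11148 [np.float64(-0.0557), np.float64(-0.0235), np.float64(-0.0054)]
flange tool xy [-0.0257 -0.0342 -0.0305] [ 0.0242  0.0342 -0.0205] [array([7.12, 0.04]), np.float64(34.2)]
```

View pics/w3.png

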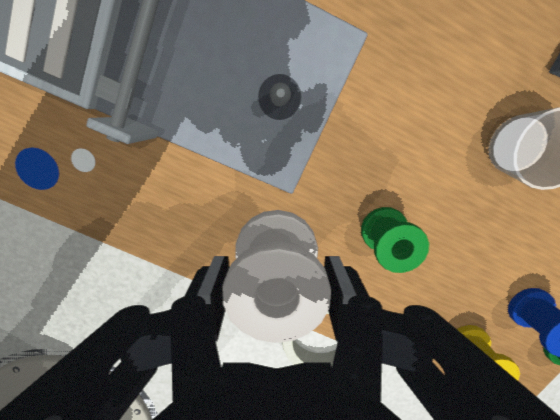

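```bash
cat > bore.py <<'E'
from h import *
z=np.load("w.npz"); p,P=z["p"],z["P"]
o=bot.get_obs(); R=Ro.from_rotvec(o["tool_rot"]).as_matrix(); t=np.array(o["tcp_pos"])
c=bot.get_calibration("wrist"); T=np.array(c["T_tool_cam"])
L=(P-t)@R; cam=T[:3,3]
m=(np.hypot(L[...,0],L[...,1])<.022)&(np.hypot(L[...,0],L[...,1])>.014)&(L[...,2]<-.015)&(L[...,2]>-.035)
top=L[m]; Ac=np.c_[top[:,:2],np.ones(len(top))]; co=np.linalg.lstsq(Ac,top[:,2],rcond=None)[0]
z0=np.median(top[:,2]); print("top z",z0.round(4),"tilt",co.round(3))
s=(z0-cam[2])/(L[...,2]-cam[2]); Q=cam+(L-cam)*s[...,None]
inn=(np.hypot(Q[...,0],Q[...,1])<.016)
h=inn&(L[...,2]>z0+.003); q=Q[h]; print("bore",h.sum(),q.mean(0).round(4),(q.max(0)-q.min(0)).round(4), "filled?",np.isnan(L[inn]).sum())
fl=(abs(L[...,2]-z0)<.0025)&(abs(L[...,1])<.018); q=L[fl]
print("flange x ext",[ (lambda w:(w[:,0].min().round(4),w[:,0].max().round(4)))(q[abs(q[:,1])<.003])])
bc=Q[h].mean(0); b=R@bc+t; print("bore world",b.round(4))
sp=np.array([.5138,-.0730]); d=np.append(sp-b[:2],0); print("units to spindle",(R.T@d/.05).round(3), "underside z",(b[2]-.056).round(4))
E
python3 bore.py
```

```text
top z -0.0238 tilt [ 0.     0.002 -0.024]
bore 1183 [ 0.0007  0.0005 -0.0238] [0.0181 0.0189 0.    ] filled? 0
flange x ext [(np.float64(-0.0255), np.float64(0.0244))]
bore world [ 0.4308 -0.1112  0.1938]
units to spindle [1.826 0.054 0.   ] underside z 0.1378
```

Request:
{"method": "drive_tool", "body": {"moves": [{"claw":0.4,"tx":1.0,"ty":0.03,"tz":0,"ax":0,"ay":0,"az":0},{"claw":0.4,"tx":1.83,"ty":0.05,"tz":0,"ax":0,"ay":0,"az":0},{"claw":0.4,"tx":1.83,"ty":0.05,"tz":0.4,"ax":0,"ay":0,"az":0},{"claw":0.4,"tx":1.83,"ty":0.05,"tz":0.9,"ax":0,"ay":0,"az":0},{"claw":0.4,"tx":1.83,"ty":0.05,"tz":0.9,"ax":0,"ay":0,"az":0},{"claw":0.4,"tx":1.83,"ty":0.05,"tz":0.9,"ax":0,"ay":0,"az":0}]}}

```text
clock: 5.3
tcp_pos: [0.5131, -0.0727, 0.1257]
tool_rot: [3.058, 0.717, 0.001]
force: [0.6, -0.2, -2.3]
gripper_width: 0.569
finger_force: 52.1
```

```bash
cat > bs.py <<'E'
from h import *
o=st()
p,d,P,(K,A,b)=cap("wrist","w4.png"); np.savez("w.npz",p=p,d=d,P=P)
import runpy; runpy.run_path("bore.py")
for n in ("top","side"):
    p,d,P,_=cap(n); c=(o["tcp_pos"][0],o["tcp_pos"][1])
    q=P[(np.hypot(P[...,0]-c[0],P[...,1]-c[1])<.03)&(P[...,2]>.09)&(P[...,2]<.146)]
    if len(q): print(n,len(q),q.min(0).round(4),q.max(0).round(4))
    cv2.imwrite("pics/%s4.png"%n,cv2.resize(p[150:330,180:400],None,fx=3,fy=3)[:,:,::-1])
E
python3 bs.py
```

```text
{'clock': 5.3, 'joint_positions': [-0.1408, -0.0036, -0.1214, 1.4523, -0.0001, 2.54], 'tcp_pos': [0.5131, -0.0727, 0.1257], 'tool_rot': [3.0583, 0.7173, 0.0009], 'force': [0.6203, -0.2223, -2.3356], 'gripper_width': 0.5694, 'finger_force': 52.0785}
top z -0.0233 tilt [ 0.002  0.002 -0.023]
bore 1190 [ 0.0003  0.0007 -0.0233] [0.0181 0.0193 0.    ] filled? 0
flange x ext [(np.float64(-0.0262), np.float64(0.0239))]
bore world [ 0.5138 -0.0731  0.1493]
units to spindle [ 0.    -0.002 -0.   ] underside z 0.0933
side 183 [ 0.4866 -0.0909  0.0945] [ 0.5356 -0.0436  0.1459]
```

View pics/w4.png

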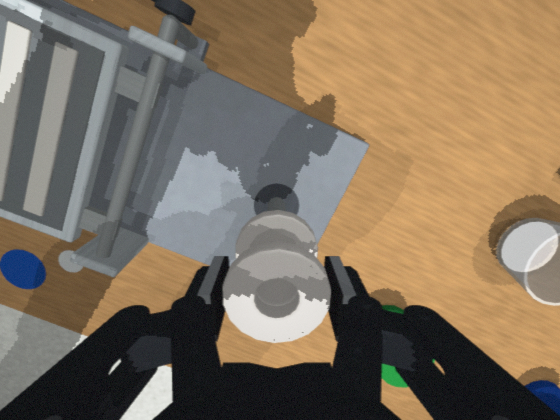

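The spool hangs upright over the spindle; the spindle's collar shows at (198,276), directly in line. I'll lower it in stages and watch the force.

Request:
{"method": "drive_tool", "body": {"moves": [{"claw":0.4,"tx":0,"ty":0,"tz":0.2,"ax":0,"ay":0,"az":0},{"claw":0.4,"tx":0,"ty":0,"tz":0.4,"ax":0,"ay":0,"az":0},{"claw":0.4,"tx":0,"ty":0,"tz":0.6,"ax":0,"ay":0,"az":0},{"claw":0.4,"tx":0,"ty":0,"tz":0.6,"ax":0,"ay":0,"az":0}]}}

```text
clock: 5.95
tcp_pos: [0.5125, -0.072, 0.0936]
tool_rot: [-3.058, -0.719, 0.002]
force: [1.2, 0.2, -2.2]
gripper_width: 0.567
finger_force: 52.0
```

Request:
{"method": "drive_tool", "body": {"moves": [{"claw":0.4,"tx":0,"ty":0,"tz":0.25,"ax":0,"ay":0,"az":0},{"claw":0.4,"tx":0,"ty":0,"tz":0.5,"ax":0,"ay":0,"az":0},{"claw":0.4,"tx":0,"ty":0,"tz":0.75,"ax":0,"ay":0,"az":0},{"claw":0.4,"tx":0,"ty":0,"tz":0.9,"ax":0,"ay":0,"az":0},{"claw":0.4,"tx":0,"ty":0,"tz":0.9,"ax":0,"ay":0,"az":0}]}}

```text
clock: 6.58
tcp_pos: [0.5126, -0.072, 0.0491]
tool_rot: [-3.058, -0.719, 0.001]
force: [1.0, 0.4, -1.5]
gripper_width: 0.569
finger_force: 52.1
```

Request:
{"method": "drive_tool", "body": {"moves": [{"claw":0.4,"tx":0,"ty":0,"tz":0.05,"ax":0,"ay":0,"az":0},{"claw":0.4,"tx":0,"ty":0,"tz":0.1,"ax":0,"ay":0,"az":0},{"claw":0.4,"tx":0,"ty":0,"tz":0.1,"ax":0,"ay":0,"az":0}]}}

```text
clock: 6.95
tcp_pos: [0.5127, -0.072, 0.0447]
tool_rot: [-3.058, -0.719, 0.0]
force: [-0.1, -0.0, 0.3]
gripper_width: 0.572
finger_force: 52.1
```

Request:
{"method": "drive_tool", "body": {"moves": [{"claw":0.4,"tx":0,"ty":0,"tz":0.03,"ax":0,"ay":0,"az":0},{"claw":0.4,"tx":0,"ty":0,"tz":0.05,"ax":0,"ay":0,"az":0},{"claw":0.4,"tx":0,"ty":0,"tz":0.05,"ax":0,"ay":0,"az":0}]}}

```text
clock: 7.32
tcp_pos: [0.513, -0.072, 0.0436]
tool_rot: [3.058, 0.719, 0.002]
force: [-4.5, 1.2, 10.2]
gripper_width: 0.57
finger_force: 53.1
```

Contact at the home height (10 N). Releasing and lifting away.

Request:
{"method": "drive_tool", "body": {"moves": [{"claw":0.65,"tx":0,"ty":0,"tz":0,"ax":0,"ay":0,"az":0},{"claw":0.8,"tx":0,"ty":0,"tz":0,"ax":0,"ay":0,"az":0},{"claw":1.0,"tx":0,"ty":0,"tz":0,"ax":0,"ay":0,"az":0},{"claw":1.0,"tx":0,"ty":0,"tz":0,"ax":0,"ay":0,"az":0},{"claw":1.0,"tx":0,"ty":0,"tz":-0.5,"ax":0,"ay":0,"az":0},{"claw":1.0,"tx":0,"ty":0,"tz":-1.5,"ax":0,"ay":0,"az":0},{"claw":1.0,"tx":0,"ty":0,"tz":-2.5,"ax":0,"ay":0,"az":0},{"claw":1.0,"tx":0,"ty":0,"tz":-3.5,"ax":0,"ay":0,"az":0}]}}

```text
clock: 8.32
tcp_pos: [0.5126, -0.072, 0.2189]
tool_rot: [3.058, 0.719, 0.0]
force: [1.0, -0.5, -0.3]
gripper_width: 1.001
finger_force: 0.0
```

```bash
python3 - <<'E'
from h import *
st()
p,d,P,_=cap("wrist","w5.png")
for lo in (.05,.062,.072):
  q=P[(abs(P[...,2]-lo-.006)<.006)&(np.hypot(P[...,0]-.513,P[...,1]+.072)<.03)]
  print(lo,len(q),np.median(q,0).round(4),[np.round(x,1) for x in cv2.minEnclosingCircle((q[:,:2]*1000).astype(np.float32))])
go([.50,.09,.26],closing=-88)
E
```

```text
{'clock': 8.325, 'joint_positions': [-0.1396, 0.0048, 0.0666, 1.6325, -0.0, 2.5402], 'tcp_pos': [0.5126, -0.072, 0.2189], 'tool_rot': [3.0581, 0.719, 0.0002], 'force': [1.0428, -0.4734, -0.3227], 'gripper_width': 1.0014, 'finger_force': 0.0}
0.05 65 [ 0.5096 -0.0704  0.0589] [array([520.6, -69.6]), np.float64(19.4)]
0.062 1705 [ 0.5145 -0.0723  0.0671] [array([512.5, -73.1]), np.float64(25.0)]
0.072 139 [ 0.5155 -0.0721  0.0772] [array([514.3, -72.6]), np.float64(7.2)]
shift units [ 1.2   -3.026 -0.692]
turn units [ 0.022 -0.055  3.057] q6 2.540209061259381
turn units [  0.075   0.031 -19.443] q6 2.540209061259381
```

The spool is home (top 67–68 mm, centred on the spindle). Next I look at the pointer and bar with the current wrist orientation.

Request:
{"method": "drive_tool", "body": {"moves": [{"claw":1.0,"tx":0.5,"ty":-0.9,"tz":-0.3,"ax":0,"ay":0,"az":0},{"claw":1.0,"tx":1.1,"ty":-1.9,"tz":-0.6,"ax":0,"ay":0,"az":0},{"claw":1.0,"tx":1.1,"ty":-1.9,"tz":-0.6,"ax":0,"ay":0,"az":0},{"claw":1.0,"tx":1.1,"ty":-1.9,"tz":-0.6,"ax":0,"ay":0,"az":0}]}}

```text
clock: 8.88
tcp_pos: [0.5197, 0.0374, 0.247]
tool_rot: [3.058, 0.72, -0.001]
force: [-0.2, -0.5, -0.3]
gripper_width: 1.002
finger_force: 0.0
```

```bash
python3 - <<'E'
from h import *
st()
p,d,P,_=cap("wrist","w6.png"); np.savez("w6.npz",p=p,P=P,d=d)
for k in ["mark","mark_tip","lamp_bar","lamp"]:
    for x in bot.cut_out("wrist",k)[:3]:
        q=P[x["pixels"]]; q=q[~np.isnan(q[:,0])]; print(k,round(x["confidence"],2),np.round(x["centre"]),len(q),np.median(q,0).round(4),q.min(0).round(3),q.max(0).round(3))
E
```

```text
{'clock': 8.875, 'joint_positions': [0.0721, 0.0242, 0.1409, 1.688, -0.0003, 2.751], 'tcp_pos': [0.5197, 0.0374, 0.247], 'tool_rot': [3.0577, 0.7202, -0.0007], 'force': [-0.2441, -0.5253, -0.3167], 'gripper_width': 1.0016, 'finger_force': 0.0}
mark 0.84 [ 52. 180.] 708 [0.6043 0.1584 0.1294] [ 0.588  0.032 -0.   ] [0.614 0.216 0.14 ]
mark_tip 0.97 [ 51. 175.] 787 [0.6041 0.1586 0.129 ] [ 0.586  0.032 -0.002] [0.614 0.215 0.168]
lamp_bar 0.69 [159. 201.] 16281 [0.5122 0.1205 0.068 ] [ 0.401  0.038 -0.002] [0.578 0.258 0.073]
lamp 0.84 [159. 202.] 15831 [0.5129 0.1199 0.0681] [ 0.405  0.039 -0.001] [0.578 0.245 0.073]
```

View pics/w6.png

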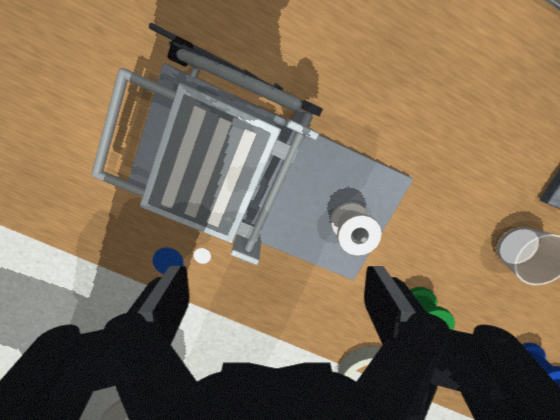

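The picture shows the spool home with the spindle tip in its bore (237,358). The pointer runs (318,110)–(150,25), with its clamp at (178,50), and the bar runs (122,72)–(98,175). Now I fit the stand frame and the pointer slope.

```bash
cat > fit.py <<'E'
from h import *
def ransac(q,th=.0025,it=400):  # 3D line
    rng=np.random.default_rng(0);best=None
    for _ in range(it):
        a,b=q[rng.choice(len(q),2,False)]; v=b-a; n=np.linalg.norm(v)
        if n<.04: continue
        r=np.linalg.norm(np.cross(q-a,v/n),axis=1)<th
        if best is None or r.sum()>best.sum(): best=r
    w=q[best]; c=w.mean(0); v=np.linalg.svd(w-c)[2][0]; return c,v,w
def pointer(p,P,yaw,tag):
    ex=np.array([np.cos(yaw),np.sin(yaw),0]); ey=np.array([-np.sin(yaw),np.cos(yaw),0]); O=np.array([.5135,-.0728,0])+.110*ey
    S=np.stack([(P-O)@ex,(P-O)@ey,P[...,2]],-1)
    m=(S[...,0]>.095)&(S[...,0]<.112)&(S[...,1]>.005)&(S[...,1]<.17)&(S[...,2]>.045)&(S[...,2]<.21)&(p.max(-1)<90)
    c,v,w=ransac(S[m],.003); v*=np.sign(v[1]); print(tag,"pointer n",m.sum(),len(w),"c",c.round(4),"v",v.round(4),"ang",np.arctan2(v[2],v[1]).round(4),"yrange",w[:,1].min().round(3),w[:,1].max().round(3),
      "z at hinge",(c[2]-c[1]*v[2]/v[1]).round(4))
    return S
if __name__=="__main__":
    z=np.load("w6.npz"); p,P=z["p"],z["P"]
    yaw=.035
    for _ in range(2):
        ex=np.array([np.cos(yaw),np.sin(yaw),0]); ey=np.array([-np.sin(yaw),np.cos(yaw),0]); O=np.array([.5135,-.0728,0])+.110*ey
        S=np.stack([(P-O)@ex,(P-O)@ey,P[...,2]],-1)
        m=(abs(S[...,0])<.05)&(S[...,1]>.17)&(S[...,1]<.2)&(S[...,2]>.05)&(S[...,2]<.08); b=S[m]; c,v,w=ransac(b,.006); v*=np.sign(v[0])
        dy=np.arctan2(v[1],v[0]); print("bar",m.sum(),c.round(4),"z max",w[:,2].max().round(4),"y",w[:,1].min().round(4),w[:,1].max().round(4),"dyaw",dy.round(4)); yaw+=dy
        mm=(abs(S[...,2]-.06)<.02)&(S[...,1]>.15)&(S[...,1]<.2)&(abs(S[...,0])<.09); print("bar x ext",S[mm][:,0].min().round(4),S[mm][:,0].max().round(4)); 
    print("yaw",yaw)
    pointer(p,P,yaw,"wrist")
    for n in("top","side"):
        z=np.load(n+"0.npz"); pointer(z["p"],z["P"],yaw,n)
    bar=O+.185*ey; print("bar world",bar,"hinge",O)
    go([bar[0],bar[1],.15],closing=90+np.rad2deg(yaw))
E
python3 fit.py
```

```text
bar 1083 [0.002  0.1831 0.0629] z max 0.0669 y 0.1772 0.1888 dyaw 0.0065
bar x ext -0.0624 0.0575
bar 1066 [0.0026 0.1832 0.0629] z max 0.0669 y 0.1791 0.1897 dyaw 0.0043
bar x ext -0.0607 0.0592
yaw 0.04574211877035695
wrist pointer n 1013 449 c [0.1016 0.1012 0.1197] v [-0.0067  0.8794  0.476 ] ang 0.4961 yrange 0.005 0.139 z at hinge 0.065
top pointer n 78 32 c [0.0991 0.067  0.0993] v [0.0018 0.8616 0.5076] ang 0.5324 yrange 0.01 0.133 z at hinge 0.0598
side pointer n 99 49 c [0.0985 0.0688 0.1001] v [0.0031 0.8718 0.4899] ang 0.512 yrange 0.006 0.139 z at hinge 0.0614
bar world [0.50126807 0.2219463  0.        ] hinge [0.50893894 0.0371054  0.        ]
shift units [ 1.319 -3.486  1.94 ]
turn units [-5.0000e-03  0.0000e+00 -1.9532e+01] q6 2.7515509191391003
turn units [0.    0.004 2.968] q6 2.7515509191391003
```

Request:
{"method": "drive_tool", "body": {"moves": [{"claw":1.0,"tx":0.3,"ty":-0.7,"tz":0,"ax":0,"ay":0,"az":-1.3},{"claw":1.0,"tx":0.6,"ty":-1.4,"tz":0,"ax":0,"ay":0,"az":-2.6},{"claw":1.0,"tx":0.9,"ty":-2.1,"tz":0,"ax":0,"ay":0,"az":-3.9},{"claw":1.0,"tx":1.1,"ty":-2.8,"tz":0,"ax":0,"ay":0,"az":-5.2},{"claw":1.0,"tx":1.32,"ty":-3.49,"tz":0,"ax":0,"ay":0,"az":-6.5},{"claw":1.0,"tx":1.32,"ty":-3.49,"tz":0,"ax":0,"ay":0,"az":-7.8},{"claw":1.0,"tx":1.32,"ty":-3.49,"tz":0,"ax":0,"ay":0,"az":-9.1},{"claw":1.0,"tx":1.32,"ty":-3.49,"tz":0,"ax":0,"ay":0,"az":-10}]}}

```text
clock: 10.12
tcp_pos: [0.5012, 0.2226, 0.2471]
tool_rot: [-1.875, -2.52, 0.0]
force: [-0.2, -0.1, -0.0]
gripper_width: 1.001
finger_force: 0.0
```

Request:
{"method": "drive_tool", "body": {"moves": [{"claw":1.0,"tx":0,"ty":0,"tz":0,"ax":0,"ay":0,"az":-1.3},{"claw":1.0,"tx":0,"ty":0,"tz":0,"ax":0,"ay":0,"az":-2.6},{"claw":1.0,"tx":0,"ty":0,"tz":0,"ax":0,"ay":0,"az":-3.9},{"claw":1.0,"tx":0,"ty":0,"tz":0,"ax":0,"ay":0,"az":-5.2},{"claw":1.0,"tx":0,"ty":0,"tz":0,"ax":0,"ay":0,"az":-6.5},{"claw":1.0,"tx":0,"ty":0,"tz":0,"ax":0,"ay":0,"az":-7.8},{"claw":1.0,"tx":0,"ty":0,"tz":0,"ax":0,"ay":0,"az":-9.1},{"claw":1.0,"tx":0,"ty":0,"tz":0,"ax":0,"ay":0,"az":-9.5}]}}

```text
clock: 11.12
tcp_pos: [0.5013, 0.2224, 0.2471]
tool_rot: [0.071, -3.141, 0.0]
force: [-0.4, -0.5, -0.2]
gripper_width: 1.001
finger_force: 0.0
```

```bash
python3 - <<'E'
from h import *
st()
p,d,P,_=cap("wrist","w7.png"); np.savez("w7.npz",p=p,P=P,d=d)
yaw=.0457
ex=np.array([np.cos(yaw),np.sin(yaw),0]); ey=np.array([-np.sin(yaw),np.cos(yaw),0]); O=np.array([.5135,-.0728,0])+.110*ey
S=np.stack([(P-O)@ex,(P-O)@ey,P[...,2]],-1)
for x0 in(-.05,-.03,-.01,.01,.03,.05):
    q=S[(abs(S[...,0]-x0)<.005)&(abs(S[...,1]-.185)<.02)&(abs(S[...,2]-.062)<.012)]
    if len(q): print(x0,len(q),q.min(0).round(4),q.max(0).round(4),q.mean(0).round(4))
b=O+.1845*ey; go([b[0],b[1],.045],closing=90+np.rad2deg(yaw))
import fit
fit.pointer(p,P,yaw,"w7")
E
```

```text
{'clock': 11.125, 'joint_positions': [0.4175, 0.0901, 0.2102, 1.6912, -0.0, 0.3722], 'tcp_pos': [0.5013, 0.2224, 0.2471], 'tool_rot': [0.0712, -3.1406, 0.0002], 'force': [-0.3849, -0.548, -0.189], 'gripper_width': 1.0007, 'finger_force': 0.0}
-0.05 153 [-0.055   0.1651  0.0589] [-0.0456  0.1903  0.0657] [-0.051   0.1803  0.0634]
-0.03 83 [-0.0346  0.1807  0.0597] [-0.0251  0.1893  0.0666] [-0.03    0.185   0.0632]
-0.01 79 [-0.0148  0.1806  0.06  ] [-0.005   0.1893  0.0655] [-0.0098  0.1849  0.0632]
0.01 77 [0.0055 0.1805 0.059 ] [0.015  0.1894 0.0657] [0.01   0.185  0.0632]
0.03 75 [0.025  0.1804 0.0591] [0.0347 0.1895 0.0651] [0.0299 0.1849 0.0632]
0.05 135 [0.0451 0.1653 0.0597] [0.055  0.1896 0.0657] [0.0513 0.179  0.0631]
shift units [ 0.025 -0.018  4.043]
turn units [-0.001 -0.001  0.006] q6 0.3710406275367942
turn units [ 1.0000e-03 -1.0000e-03 -2.2494e+01] q6 0.3710406275367942
w7 pointer n 613 289 c [0.0996 0.0731 0.102 ] v [0.0018 0.8817 0.4717] ang 0.4913 yrange 0.005 0.141 z at hinge 0.0629
```

Request:
{"method": "drive_tool", "body": {"moves": [{"claw":0.45,"tx":0.02,"ty":0,"tz":0.6,"ax":0,"ay":0,"az":0},{"claw":0.45,"tx":0.02,"ty":0,"tz":1.2,"ax":0,"ay":0,"az":0},{"claw":0.45,"tx":0.02,"ty":0,"tz":2.0,"ax":0,"ay":0,"az":0},{"claw":0.45,"tx":0.02,"ty":0,"tz":2.8,"ax":0,"ay":0,"az":0},{"claw":0.45,"tx":0.02,"ty":0,"tz":3.5,"ax":0,"ay":0,"az":0},{"claw":0.45,"tx":0.02,"ty":0,"tz":4.1,"ax":0,"ay":0,"az":0},{"claw":0.45,"tx":0.02,"ty":0,"tz":4.1,"ax":0,"ay":0,"az":0},{"claw":0.45,"tx":0.02,"ty":0,"tz":4.1,"ax":0,"ay":0,"az":0}]}}

```text
clock: 12.18
tcp_pos: [0.5007, 0.223, 0.0436]
tool_rot: [-0.066, 3.14, 0.001]
force: [-0.1, 0.4, 0.4]
gripper_width: 0.449
finger_force: 0.0
```

Request:
{"method": "drive_tool", "body": {"moves": [{"claw":0.2,"tx":0,"ty":0,"tz":0,"ax":0,"ay":0,"az":0},{"claw":0.05,"tx":0,"ty":0,"tz":0,"ax":0,"ay":0,"az":0},{"claw":0.0,"tx":0,"ty":0,"tz":0,"ax":0,"ay":0,"az":0},{"claw":0.0,"tx":0,"ty":0,"tz":0,"ax":0,"ay":0,"az":0},{"claw":0.0,"tx":0,"ty":0,"tz":0,"ax":0,"ay":0,"az":0}], "force": 30}}

```text
clock: 12.8
tcp_pos: [0.5009, 0.2222, 0.0437]
tool_rot: [-0.066, 3.139, -0.002]
force: [0.5, -7.0, 4.5]
gripper_width: 0.102
finger_force: 29.5
```

Request:
{"method": "drive_tool", "body": {"moves": [{"claw":0.0,"tx":0,"ty":-0.012,"tz":-0.296,"ax":0,"ay":0,"az":0},{"claw":0.0,"tx":0,"ty":-0.047,"tz":-0.59,"ax":0,"ay":0,"az":0},{"claw":0.0,"tx":0,"ty":-0.106,"tz":-0.88,"ax":0,"ay":0,"az":0},{"claw":0.0,"tx":0,"ty":-0.188,"tz":-1.164,"ax":0,"ay":0,"az":0},{"claw":0.0,"tx":0,"ty":-0.292,"tz":-1.441,"ax":0,"ay":0,"az":0},{"claw":0.0,"tx":0,"ty":-0.292,"tz":-1.441,"ax":0,"ay":0,"az":0},{"claw":0.0,"tx":0,"ty":-0.292,"tz":-1.441,"ax":0,"ay":0,"az":0}], "force": 40}}

```text
clock: 13.68
tcp_pos: [0.5013, 0.2088, 0.1147]
tool_rot: [-0.067, 3.139, 0.001]
force: [6.1, 0.8, -1.0]
gripper_width: 0.104
finger_force: 39.2
```

```bash
cat > ang.py <<'E'
from h import *
import fit,sys
st(); yaw=.0457
def plane(S,xlim):
    m=(abs(S[...,0])<xlim)&(S[...,1]>.015)&(S[...,1]<.115)&(S[...,2]>.06)&(S[...,2]<.19)
    q=S[m]; rng=np.random.default_rng(0); best=None
    for _ in range(300):
        a,b,c=q[rng.choice(len(q),3,False)]; n=np.cross(b-a,c-a); l=np.linalg.norm(n)
        if l<1e-4: continue
        n/=l
        if abs(n[0])>.12 or n[2]*np.sign(n[2])<.3: continue
        r=abs((q-a)@n)<.002
        if best is None or r.sum()>best.sum(): best=r
    w=q[best]; c=w.mean(0); n=np.linalg.svd(w-c,full_matrices=False)[2][2]; n*=np.sign(n[2])
    print("   flap n",len(w),"normal",n.round(3),"angle",np.arctan2(-n[1],n[2]).round(4),"yr",w[:,1].min().round(3),w[:,1].max().round(3))
for n in ("wrist","side","top"):
    p,d,P,_=cap(n,sys.argv[1]+n+".png"); np.savez(sys.argv[1]+n+".npz",p=p,P=P,d=d)
    try: S=fit.pointer(p,P,yaw,n)
    except Exception as e:
        print(n,"no pointer",e); ex=np.array([np.cos(yaw),np.sin(yaw),0]); ey=np.array([-np.sin(yaw),np.cos(yaw),0]); O=np.array([.5135,-.0728,0])+.110*ey; S=np.stack([(P-O)@ex,(P-O)@ey,P[...,2]],-1)
    try: plane(S,.068)
    except Exception as e: print(e)
E
python3 ang.py a
```

```text
{'clock': 13.675, 'joint_positions': [0.3945, 0.056, -0.0817, 1.4314, 0.0002, 0.3517], 'tcp_pos': [0.5013, 0.2088, 0.1147], 'tool_rot': [-0.0673, 3.1394, 0.0012], 'force': [6.114, 0.7515, -0.9774], 'gripper_width': 0.1044, 'finger_force': 39.2053}
wrist pointer n 471 1 c [[0.0966 0.0051 0.0521]
 [0.0975 0.0051 0.0511]
 [0.0975 0.0059 0.0511]
 ...
 [0.1007 0.0251 0.0778]
 [0.0999 0.0265 0.0787]
 [0.1028 0.0232 0.0767]] v [[0. 0. 0.]
 [0. 1. 0.]
 [0. 0. 0.]] ang [0. 0. 0.] yrange 0.005 0.098 z at hinge [   nan 0.0059    nan]
   flap n 23116 normal [-0.007 -0.372  0.928] angle 0.381 yr 0.016 0.115
side pointer n 61 28 c [0.0982 0.0977 0.1149] v [-0.0032  0.883   0.4693] ang 0.4885 yrange 0.05 0.141 z at hinge 0.063
   flap n 569 normal [-0.018 -0.37   0.929] angle 0.3795 yr 0.018 0.115
top pointer n 87 36 c [0.0989 0.0715 0.1022] v [-0.0051  0.865   0.5017] ang 0.5256 yrange 0.007 0.136 z at hinge 0.0607
   flap n 613 normal [ 0.021 -0.394  0.919] angle 0.4048 yr 0.017 0.115fit.py:15: RuntimeWarning: invalid value encountered in divide
  "z at hinge",(c[2]-c[1]*v[2]/v[1]).round(4))
```

Request:
{"method": "drive_tool", "body": {"moves": [{"claw":0.0,"tx":0,"ty":-0.087,"tz":-0.2,"ax":0,"ay":0,"az":0},{"claw":0.0,"tx":0,"ty":-0.187,"tz":-0.39,"ax":0,"ay":0,"az":0},{"claw":0.0,"tx":0,"ty":-0.187,"tz":-0.39,"ax":0,"ay":0,"az":0},{"claw":0.0,"tx":0,"ty":-0.187,"tz":-0.39,"ax":0,"ay":0,"az":0}]}}

```text
clock: 14.32
tcp_pos: [0.5017, 0.2, 0.1338]
tool_rot: [-0.068, 3.139, 0.002]
force: [6.2, 3.2, -1.0]
gripper_width: 0.098
finger_force: 39.3
```

```bash
python3 ang.py b 2>/dev/null; python3 - <<'E'
import cv2,numpy as np
a=cv2.imread("pics/bside.png"); a=cv2.resize(a[190:320,190:320],None,fx=4,fy=4,interpolation=3); cv2.imwrite("pics/b.png",a)
# better pointer fit: tight dark band, per-y-bin upper edge, all views
from h import *
yaw=.0457
ex=np.array([np.cos(yaw),np.sin(yaw),0]); ey=np.array([-np.sin(yaw),np.cos(yaw),0]); O=np.array([.5135,-.0728,0])+.110*ey
for f in ("w6","w7","side0","aside","bside","top0","atop","btop"):
    z=np.load(f+".npz"); P=z["P"]; S=np.stack([(P-O)@ex,(P-O)@ey,P[...,2]],-1)
    m=(abs(S[...,0]-.102)<.008)&(S[...,1]>.02)&(S[...,1]<.148)&(z["p"].max(-1)<90)&(S[...,2]>.05)
    q=S[m]; 
    th=np.arange(.4,1,.004); 
    # inliers along ray band from the hinge line
    sc=[(abs(-(q[:,1])*np.sin(t)+(q[:,2]-.060)*np.cos(t))<.007).sum() for t in th]
    t=th[np.argmax(sc)]; 
    for _ in range(3):
        w=q[abs(-(q[:,1])*np.sin(t)+(q[:,2]-.060)*np.cos(t)-.002)<.008]
        s,i=np.polyfit(w[:,1],w[:,2],1); t2=np.arctan(s); t=t2
    print(f,len(q),len(w),"ang",t2.round(4),"z0",i.round(4), "tip", w[:,1].max().round(3))
E
```

```text
{'clock': 14.325, 'joint_positions': [0.3788, 0.0465, -0.0547, 1.4677, 0.001, 0.3355], 'tcp_pos': [0.5017, 0.2, 0.1338], 'tool_rot': [-0.0679, 3.1395, 0.0025], 'force': [6.1751, 3.1752, -1.0162], 'gripper_width': 0.0975, 'finger_force': 39.2789}
wrist pointer n 431 218 c [0.0991 0.0219 0.0737] v [0.007  0.9164 0.4003] ang 0.4119 yrange 0.005 0.079 z at hinge 0.0641
   flap n 19688 normal [-0.007 -0.47   0.883] angle 0.4889 yr 0.015 0.112
side pointer n 71 33 c [0.0985 0.0815 0.1076] v [-0.0034  0.8714  0.4905] ang 0.5127 yrange 0.034 0.138 z at hinge 0.0618
   flap n 566 normal [-0.01  -0.468  0.883] angle 0.4875 yr 0.016 0.113
top pointer n 89 32 c [0.0995 0.071  0.1019] v [0.0052 0.8725 0.4885] ang 0.5104 yrange 0.007 0.138 z at hinge 0.0622
   flap n 612 normal [-0.02  -0.479  0.877] angle 0.5001 yr 0.015 0.113
w6 989 536 ang 0.4815 z0 0.0669 tip 0.142
w7 520 474 ang 0.501 z0 0.0606 tip 0.142
side0 86 71 ang 0.5074 z0 0.0604 tip 0.144
aside 65 56 ang 0.501 z0 0.061 tip 0.143
bside 77 66 ang 0.5031 z0 0.0609 tip 0.143
top0 70 54 ang 0.4986 z0 0.0617 tip 0.142
atop 76 61 ang 0.5088 z0 0.0617 tip 0.142
btop 79 62 ang 0.4951 z0 0.0619 tip 0.142
```

View pics/b.png

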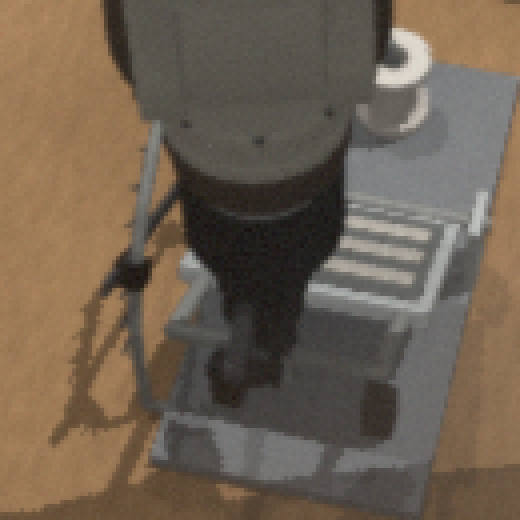

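The picture shows the gripper holding the bar at (235,375), the flap raised almost level with the pointer (clamp at 130,270), and the spool home at (400,85). The flap is at about 0.490 and the pointer at about 0.501, so one small correction remains.

Request:
{"method": "drive_tool", "body": {"moves": [{"claw":0.0,"tx":0,"ty":-0.016,"tz":-0.03,"ax":0,"ay":0,"az":0},{"claw":0.0,"tx":0,"ty":-0.016,"tz":-0.03,"ax":0,"ay":0,"az":0},{"claw":0.0,"tx":0,"ty":-0.016,"tz":-0.03,"ax":0,"ay":0,"az":0},{"claw":0.0,"tx":0,"ty":-0.016,"tz":-0.03,"ax":0,"ay":0,"az":0}]}}

```text
clock: 14.98
tcp_pos: [0.5017, 0.1992, 0.1352]
tool_rot: [-0.068, 3.14, 0.002]
force: [6.6, 2.8, -0.8]
gripper_width: 0.094
finger_force: 39.3
```

```bash
python3 ang.py c 2>/dev/null | grep -v pointer
```

```text
{'clock': 14.975, 'joint_positions': [0.3775, 0.0459, -0.0527, 1.4705, 0.001, 0.3342], 'tcp_pos': [0.5017, 0.1992, 0.1352], 'tool_rot': [-0.068, 3.1396, 0.0024], 'force': [6.59, 2.7782, -0.7872], 'gripper_width': 0.094, 'finger_force': 39.2627}
   flap n 19152 normal [-0.006 -0.482  0.876] angle 0.5025 yr 0.015 0.111
   flap n 553 normal [-0.007 -0.477  0.879] angle 0.4968 yr 0.017 0.114
   flap n 665 normal [ 0.016 -0.49   0.872] angle 0.5119 yr 0.015 0.11
```

Request:
{"method": "drive_tool", "body": {"moves": [{"claw":0.0,"tx":0,"ty":0,"tz":0,"ax":0,"ay":0,"az":0},{"claw":0.0,"tx":0,"ty":0,"tz":0,"ax":0,"ay":0,"az":0},{"claw":0.0,"tx":0,"ty":0,"tz":0,"ax":0,"ay":0,"az":0},{"claw":0.0,"tx":0,"ty":0,"tz":0,"ax":0,"ay":0,"az":0},{"claw":0.0,"tx":0,"ty":0,"tz":0,"ax":0,"ay":0,"az":0},{"claw":0.0,"tx":0,"ty":0,"tz":0,"ax":0,"ay":0,"az":0},{"claw":0.0,"tx":0,"ty":0,"tz":0,"ax":0,"ay":0,"az":0},{"claw":0.0,"tx":0,"ty":0,"tz":0,"ax":0,"ay":0,"az":0}]}}

```text
clock: 16.12
tcp_pos: [0.5017, 0.1993, 0.1352]
tool_rot: [-0.068, 3.14, 0.002]
force: [7.5, 2.6, -0.9]
gripper_width: 0.098
finger_force: 39.3
```

```bash
python3 ang.py d 2>/dev/null | grep -v pointer
```

```text
{'clock': 16.125, 'joint_positions': [0.3776, 0.0459, -0.0527, 1.4704, 0.001, 0.3342], 'tcp_pos': [0.5017, 0.1993, 0.1352], 'tool_rot': [-0.0681, 3.1396, 0.0024], 'force': [7.5415, 2.624, -0.9132], 'gripper_width': 0.0984, 'finger_force': 39.2632}
   flap n 19275 normal [-0.008 -0.475  0.88 ] angle 0.4944 yr 0.016 0.112
   flap n 552 normal [-0.001 -0.473  0.881] angle 0.4922 yr 0.017 0.114
   flap n 660 normal [ 0.003 -0.503  0.864] angle 0.5275 yr 0.015 0.113
```

The flap is holding steady at about 0.50 rad, in line with the pointer. Handing in.

```bash
python3 -c "
from bench import bot
print(bot.finish_job())"
```

```text
the job is handed in; nothing more can be done
None
```

The white spool is seated all the way down on the spindle, and the job was handed in with the gripper holding the lamp flap at about 0.50 rad, in line with the pointer (measured at about 0.50 rad, agreeing to roughly 0.01 rad), at about 16 s of the 61 s allowed.

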